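Set the labelling cradle's slide to the next bottle size

ROBOT

A 7-joint arm with a two-finger parallel gripper is mounted at the origin on the work surface. World frame = base frame: x ahead of the robot, y to its left, z up, the work surface at z = 0. Lengths are in m, angles in rad, forces in N, time in s.
With the tool pointing down it reaches from about 0.35 to 0.9 m from the base axis. Payload 8.1 kg.
Tool frame: the origin (TCP) lies at the centre of the arm's flange, where the gripper is bolted on; the fingertips stand 178 mm ahead of it and the grasp point (between the pads) lies 159 mm ahead of it; x points along the fingers, y is the direction in which the jaws open and shut, and the axes are right-handed (so a half turn about x gives the same grasp; the last joint's range is limited). The gripper opens to 92 mm and grips with 3 to 60 N. Pads are 19 mm wide; open, the fingers measure 130 mm over their backs; the gripper's body (75 mm by 190 mm) begins 47 mm behind the grasp point.
Start: joints at [-1.257, 0.434, 0.025, 1.573, -0.012, 1.134, -0.075], TCP at [0.253, 0.571, 0.405] pointing down, gripper open.
Joint ranges: [-2.62, 2.62], [-0.44, 2.09], [-1.27, 1.32], [0.08, 2.57], [-1.32, 4.46], [0.12, 2], [-2.74, 2.74]. Speed limits (rad/s): [2.22, 2.22, 3.01, 3.01, 3.14, 3.14, 3.14].

INTERFACE

Orientations are given as a unit quaternion [x, y, z, w].
In Python, from station import ctrl, viewer gives the robot as it stands.
- The arm moves only by the shell command python3 -m crank 'ROWS'. ROWS is a JSON object of lists of equal length, an entry for each row: "dp": the shift along the tool's x, y, z in m, a list of three; "turn": the turn about the tool's x in degrees; "hand": the opening, from -1 (shut) to 1 (fully open). In form: {"dp": [[x, y, z], ...], "turn": [turn, ...], "hand": [hand, ...]}. A call has 1 to 12 rows; each row is the pose to reach, as a shift and turn from the pose measured when the call began, along the tool's axes at that moment; what a row does not reach only later rows make up. A row lasts 1/8 s, in which the tool goes at most 62.5 mm and 10.7 degrees, less where a joint would pass 70% of its speed; a pose out of reach is approached as far as the arm can. A call with a gripper value outside its range is refused whole. The fingers move at their own pace and stop on an object; the grip force is fixed at half the most. Time passes only in rows, so rows that repeat a pose let the fingers close. It gives the time, the measured TCP pose, the force and the opening at its end, in the units of the state.
- ctrl.sense(): the state, without advancing time (a new reading comes with each control period).
- viewer.grab_frame(name): name is "scene" or "top" or "wrist"; returns the picture (480x640x3 uint8, red, green, blue); there is no depth.
- viewer.camera_params(name): a dict with "vfov" (degrees; the focal length in pixels is half the picture's height over the tangent of half this angle, whatever the lens; pixels are square), "cx", "cy" (the principal point, pixels), "k1" (the pictures are not rectified: a ray, as slopes to the right and down, at radius r is drawn at 1 + k1 r^2 times it, then the intrinsics apply), "R" (3x3) and "t" (3): a world point X has camera coordinates R X + t; the wrist camera has in their place "T_tool_cam" (4x4, takes a point from camera to tool coordinates, whose origin is the TCP and whose axes are the tool frame's). Camera axes: x right, y down, z forward; pixel columns grow to the right and rows downward; lengths in m; the calibration is good to about 2 mm. A picture is of the moment at which its call begins: read the wrist's pose just before it. camera_params takes no time and is no camera call.
- ctrl.close_job(): hands the job in, once; it reports no verdict.
The state is a dict: "clock": time; "qpos": joint angles; "qvel": joint speeds; "tau": joint torques, N m; "eef_pos": TCP position; "ee_rot": TCP orientation; "ft_force": force on the tool from outside, world axes, zero at the start; "wrist_torque": the same for the moment, N m; "width": opening from 0.0 (shut) to 1.0 (fully open).
Only numpy, scipy, OpenCV 4.12 (cv2) and the standard library are available. Lean on these libraries where they do the work, as an engineer would, in place of code of your own. Each camera call takes 0.05 s, during which the arm holds its last target. There are 200 camera calls.

TASK

The bench is changing over to a longer bottle: set the end stop of the labelling cradle. With the fingertips, press down the yellow pad in the middle of the navy slide to free its brake and, keeping it pressed, push the slide along its rail until it is up against the orange collar; then let the pad spring up so that the brake holds the slide there. Do not force the slide along with the brake on, do not shift the orange collar, and do not pick up or disturb the bottles, the marker pen or anything else on the bench.

Things in the scene. Friction and masses are not known exactly. Their poses are not given: they have to be found in the camera images.
- cradle: Labelling cradle fixed to the table: aluminium base 150 mm (x) by 500 mm (y), top 18 mm above the table. Origin at the centre of its underside, z up. The +y half carries two black rollers in 66 mm high brackets; the -y half a steel slide rail on the line x = 0, along y, from y = +30 to -245 mm.
- slide (a joint): Travel (m) of the navy slide, growing along the cradle's -y, away from the rollers, towards the orange collar; 0 at the inner end. Slide 62 mm wide, 84 mm long along the rail; grey plate 74 mm wide, 8 mm thick upright on its roller end, 46 mm from its middle, top 85 mm above the table. Brake on: held with about 15 N and stays put; pad pressed: runs with about 2 N.
- brake_pad (a joint): How far the yellow pad is pressed down into the slide (m): about 0 when up (brake on), 0.005 fully down. 1 mm or more frees the brake; about 10 N starts it, about 12 N takes it fully down; it springs back up when let go.
- pad_top (a point): Centre of the yellow brake pad's top, mid-slide: 52 mm above the table when up, 47 mm down. Pad 44 mm across the rail, 54 mm along it; moves only up and down in the slide. Two navy end cheeks (62 mm wide, 12 mm thick) rise to 58 mm, inner faces 30 mm from the pad's centre either way along the rail: closed fingertips fit between them and may bear on a cheek.
- slide_nose (a point): Centre of the slide's flat end face that meets the collar: 42 mm from the pad's centre towards the cradle's -y, 45.5 mm above the table.
- collar_face (a point): Centre of the orange collar's face that the slide comes up against (it looks along the cradle's +y), 45.5 mm above the table, in line with the slide's nose. Collar 52 mm wide, 18 mm thick behind this face, 57 mm high, 20 mm black clamp knob on top to 67 mm. Clamped on the rail; slips only at about 60 N.
- bottle_a: Red glass bottle with gold neck band and cream cap, 84 mm in diameter, 196 mm high, origin at the centre of its foot; stands behind the rollers on the cradle's +x side, about 150 mm from its centre line. To be left alone.
- bottle_b: Another red bottle of the same size standing on the table (origin: centre of its foot). To be left alone.
- bottle_c: A third red bottle of the same size standing on the table (origin: centre of its foot). To be left alone.
- label_roll: Roll of white labels standing on end, 92 mm outside diameter, 50 mm high, origin at the centre of its underside. To be left alone.
- marker: Blue marker pen with black cap, 13 mm thick, 128 mm long along its y, lying on the cradle's base plate on the -x side of the rail, about 57 mm from the rail's centre line; origin at the centre of its underside. To be left alone.
- ring_gauge: Steel ring gauge (52 mm ring, 10 mm high) with a red handle along its -y to 104 mm, lying on the table on the -x side of the cradle; origin under the ring's centre. To be left alone.
- cap_tray: Blue tray of cream caps, 120 by 170 mm, 40 mm high, origin at the centre of its underside. To be left alone.
- loupe: Black inspection loupe lying flat, 60 mm lens, handle along its -y to 112 mm, 12 mm high; origin under the lens centre. To be left alone.

How it is judged:
On the way, in this order (a step that is already met when the one before it is completed fails the run):
1. the yellow pad is pressed well down (3 mm or more) while the slide still stands where it was (value of joint brake_pad above 0.003 m and distance of slide_nose from where it was at the start of the episode below 0.006 m), for 0.1 s.
2. the slide reaches the orange collar (within 2.5 mm) with the pad still pressed (distance between slide_nose and collar_face below 0.0025 m and value of joint brake_pad above 0.001 m), for 0.1 s.
At the end, for the whole second after the job is handed in: Slide end face within 2.5 mm of the orange collar; yellow pad sprung up (under 0.8 mm down), slide at rest; collar within 3 mm of where it was; bottles, label roll, marker, ring gauge, cap tray and loupe within 15 mm of where they stood (distance between slide_nose and collar_face below 0.0025 m and value of joint brake_pad below 0.0008 m and velocity of joint slide between -0.003 and 0.003 m/s and distance of collar_face from where it was at the start of the episode below 0.003 m and distance of each of bottle_a, bottle_b, bottle_c, label_roll, marker, ring_gauge, cap_tray, loupe from where it was at the start of the episode below 0.015 m); the robot touches nothing.
It fails at once if the slide is forced along the rail with the brake on (faster than 10 mm/s with the pad less than 0.3 mm down) (value of joint brake_pad below 0.0003 m and (velocity of joint slide above 0.01 m/s or velocity of joint slide below -0.01 m/s)).
It fails at once if the orange collar is shifted along the rail by more than 3 mm (distance of collar_face from where it was at the start of the episode above 0.003 m).
It fails at once if a bottle, the label roll, marker, ring gauge, cap tray or loupe is picked up, knocked over or moved more than 15 mm (distance of any of bottle_a, bottle_b, bottle_c, label_roll, marker, ring_gauge, cap_tray, loupe from where it was at the start of the episode above 0.015 m).
It also fails if it takes over 38 s, if anything falls off the work surface, if the arm or the gripper's body presses on something with over 40 N, if the wrist force passes 120 N, or if a joint passes its speed limit or range.

## Working session

There is one attempt and no reset: what is moved stays moved. The work goes in short steps, Python scripts to look and compute and a shell command to move; the robot and the scene stay as the last step left them, time stands still between calls to the robot, and variables do not carry over. Pictures are saved under pics/ and viewed, about 8 in all and at most 12, crops included, and the job is handed in when it is done.

```bash
mkdir -p pics; ls
python3 - <<'E'
from station import ctrl, viewer
import cv2,numpy as np
s=ctrl.sense();print({k:np.round(v,3).tolist() for k,v in s.items()})
for n in("scene","top","wrist"):
    print(n,viewer.camera_params(n))
    cv2.imwrite(f"pics/{n}0.png",viewer.grab_frame(n)[:,:,::-1])
E
```

```text
pics
{'clock': 0.0, 'qpos': [-1.257, 0.435, 0.025, 1.574, -0.012, 1.134, -0.075], 'qvel': [-0.0, -0.0, -0.0, 0.001, -0.001, -0.001, 0.0], 'tau': [0.001, -66.785, 0.986, -31.445, -0.061, 0.043, 0.0], 'eef_pos': [0.253, 0.571, 0.404], 'ee_rot': [0.146, 0.692, -0.147, 0.692], 'ft_force': [-0.01, -0.226, -0.178], 'wrist_torque': [-0.022, 0.007, -0.005], 'width': 0.999}
scene {'vfov': 53.00348267486962, 'cx': 322.14770857154673, 'cy': 239.2105121551327, 'k1': -0.06301513928409282, 'R': array([[-0.84007453,  0.54241437, -0.00783774],
       [ 0.45720525,  0.7001815 , -0.5483696 ],
       [-0.29195571, -0.4642548 , -0.83619935]]), 't': array([ 0.41809   , -0.23059908,  1.5495785 ])}
top {'vfov': 49.82506106042245, 'cx': 311.02943269451106, 'cy': 239.01511323583313, 'k1': -0.0033785762464121367, 'R': array([[ 0.02272167, -0.99945006,  0.02415166],
       [-0.98561115, -0.02644133, -0.16694762],
       [ 0.16749441, -0.02001082, -0.98566992]]), 't': array([0.02679204, 0.5265533 , 1.1156571 ])}
wrist {'vfov': 59.7386937011568, 'cx': 317.6999379447835, 'cy': 240.07449178974716, 'k1': -0.01376486199055514, 'T_tool_cam': array([[-9.35263125e-05, -2.57037083e-01,  9.66401536e-01,
         1.94270135e-02],
       [ 9.99999991e-01,  7.34239838e-05,  1.16306726e-04,
        -6.08100056e-04],
       [-1.00852192e-04,  9.66401538e-01,  2.57037074e-01,
        -7.01510400e-02],
       [ 0.00000000e+00,  0.00000000e+00,  0.00000000e+00,
         1.00000000e+00]])}
```

View pics/top0.png

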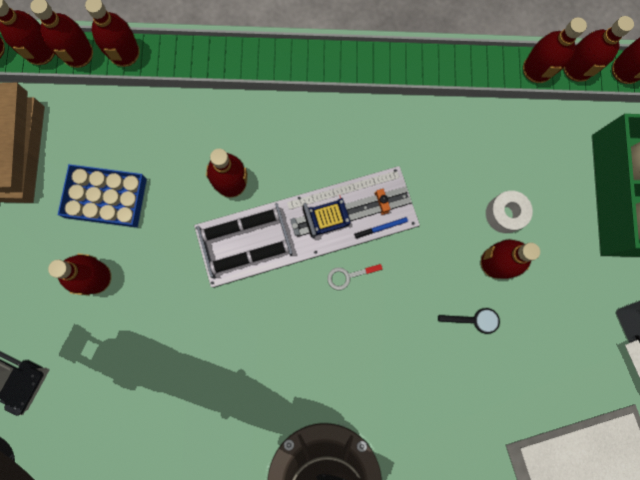

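View pics/scene0.png

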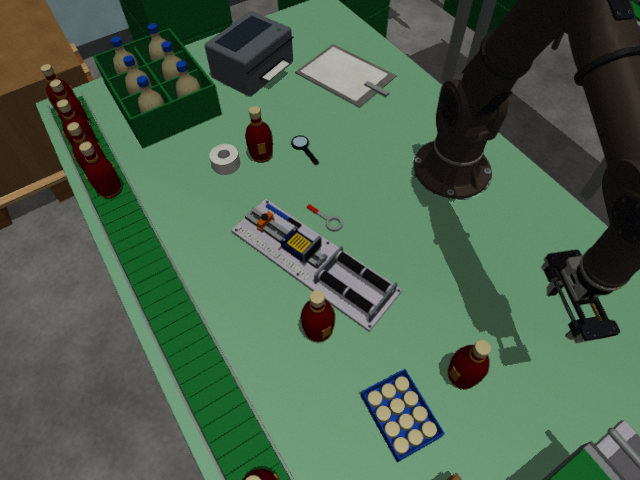

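```bash
cat > h.py <<'E'
import cv2,numpy as np
from scipy.spatial.transform import Rotation as Ro
from station import ctrl, viewer
def cam(n,s=None):
    c=viewer.camera_params(n)
    if n!="wrist": return c,c["R"].T,-c["R"].T@c["t"]
    Rt=Ro.from_quat(s["ee_rot"]).as_matrix();T=c["T_tool_cam"]
    return c,Rt@T[:3,:3],Rt@T[:3,3]+s["eef_pos"]
def ray(n,px,z,s=None):
    c,R,o=cam(n,s);f=240/np.tan(np.radians(c["vfov"]/2));k=c["k1"]
    K=np.array([[f,0,c["cx"]],[0,f,c["cy"]],[0,0,1.]])
    u=cv2.undistortPoints(np.array(px,float).reshape(-1,1,2),K,np.array([k,0,0,0.]))[:,0]
    d=np.c_[u,np.ones(len(u))]@R.T
    return o+d*((z-o[2])/d[:,2])[:,None]
def mask(im,col):
    h=cv2.cvtColor(im,cv2.COLOR_RGB2HSV)
    lo,hi={"yellow":((20,120,110),(33,255,255)),"orange":((5,170,110),(16,255,255))}[col]
    return cv2.inRange(h,lo,hi)
def blob(m,roi=None):
    if roi: x0,y0,x1,y1=roi;b=np.zeros_like(m);b[y0:y1,x0:x1]=m[y0:y1,x0:x1];m=b
    m=cv2.morphologyEx(m,cv2.MORPH_CLOSE,np.ones((9,9)))
    c=max(cv2.findContours(m,0,2)[0],key=cv2.contourArea)
    return cv2.minAreaRect(c),cv2.contourArea(c)
E
python3 - <<'E'
from h import *
s=ctrl.sense();print(Ro.from_quat(s["ee_rot"]).as_matrix().round(3))
P={}
for n,roi in(("top",(290,170,430,250)),("scene",(240,190,340,270))):
    im=cv2.imread(f"pics/{n}0.png")[:,:,::-1].copy()
    r,a=blob(mask(im,"yellow"),roi);print(n,"pad",np.round(r[0],1),r[1],r[2],a,ray(n,r[0],.052)[0].round(4))
    r,a=blob(mask(im,"orange"),roi);print(n,"collar",np.round(r[0],1),r[1],r[2],a,ray(n,r[0],.057)[0].round(4))
im=cv2.imread("pics/top0.png");h=cv2.cvtColor(im,cv2.COLOR_BGR2HSV)
m=cv2.inRange(h,(0,0,110),(180,60,255));b=np.zeros_like(m);b[160:290,190:425]=m[160:290,190:425]
b=cv2.morphologyEx(b,cv2.MORPH_CLOSE,np.ones((9,9)))
c=max(cv2.findContours(b,0,2)[0],key=cv2.contourArea);bx=cv2.boxPoints(cv2.minAreaRect(c))
print("base",bx.round(1).tolist(),ray("top",bx,.018).round(4).tolist())
cr=im[150:290,190:430];cv2.imwrite("pics/crop0.png",cv2.resize(cr,None,fx=3.3,fy=3.3,interpolation=2))
E
```

```text
[[-0.     0.405  0.914]
 [-0.001  0.914 -0.405]
 [-1.    -0.001  0.   ]]
top pad [328.3 215.6] (19.635440826416016, 24.23300552368164) 73.3007583618164 435.0 [0.5787 0.0023 0.052 ]
top collar [382.7 201. ] (23.21393585205078, 7.829551696777344) 74.05460357666016 120.5 [ 0.6147 -0.1194  0.057 ]
scene pad [298.5 242.5] (16.970561981201172, 15.55634880065918) 45.0 225.0 [0.5787 0.0052 0.052 ]
scene collar [260.3 222.9] (6.7082037925720215, 11.180339813232422) 26.56505012512207 44.0 [ 0.6367 -0.1079  0.057 ]
base [[190.0, 160.0], [424.0, 160.0], [424.0, 289.0], [190.0, 289.0]] [[0.7102, 0.3271, 0.018], [0.7272, -0.2241, 0.018], [0.4219, -0.2198, 0.018], [0.409, 0.3085, 0.018]]
```

View pics/crop0.png

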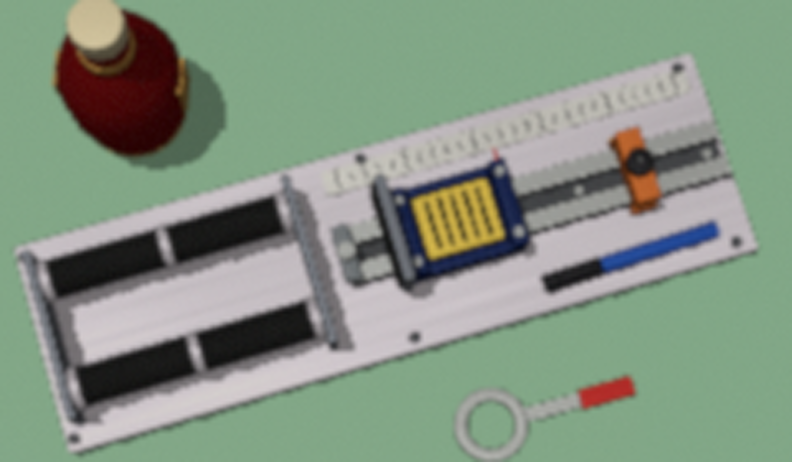

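```bash
python3 -m crank '{"dp":[[-0.03,-0.032,0.044],[-0.05,-0.064,0.088],[-0.05,-0.097,0.132],[-0.05,-0.129,0.176],[-0.05,-0.161,0.22],[-0.05,-0.193,0.264],[-0.05,-0.226,0.308],[-0.05,-0.258,0.352],[-0.05,-0.29,0.396],[-0.05,-0.322,0.44],[-0.05,-0.355,0.484],[-0.05,-0.387,0.528]],"turn":[4,8,12,17,21,25,29,33,37,42,46,49.6],"hand":[-1,-1,-1,-1,-1,-1,-1,-1,-1,-1,-1,-1]}'
cat > w.py <<'E'
from h import *
import sys
s=ctrl.sense();im=viewer.grab_frame("wrist");cv2.imwrite(f"pics/{sys.argv[1]}.png",im[:,:,::-1])
print("tcp",s["eef_pos"],"F",s["ft_force"],s["clock"],s["width"]);print(Ro.from_quat(s["ee_rot"]).as_matrix().round(3))
for c,z in(("yellow",.052),("orange",.057)):
    try:
        r,a=blob(mask(im,c));bx=cv2.boxPoints(r)
        print(c,np.round(r[0],1),a,ray("wrist",[r[0]],z,s).round(4),"corners px",bx.round(0).tolist(),ray("wrist",bx,z,s)[:,:2].round(4).tolist())
    except Exception as e: print(c,e)
E
python3 w.py w1
python3 - <<'E'
from h import *
print(ray("top",[[399.1,166.7],[419.4,224.8],[212.7,287.3],[194.5,225.2]],.018).round(4))
E
```

```text
clock: 1.65
eef_pos: [0.5797, 0.0022, 0.4546]
ee_rot: [0.423, 0.566, -0.424, 0.566]
ft_force: [0.4, 1.0, -0.3]
width: 0.001
tcp [0.5796502  0.00222392 0.45460273] F [ 0.37594055  1.03597057 -0.30325118] 1.65 0.0008103620543327615
[[-0.     0.959  0.283]
 [-0.001  0.283 -0.959]
 [-1.    -0.001  0.001]]
yellow [316.  202.8] 2558.0 [[0.5758 0.004  0.052 ]] corners px [[292.0, 175.0], [339.0, 174.0], [340.0, 231.0], [293.0, 232.0]] [[0.5474, 0.0226], [0.5884, 0.0356], [0.6052, -0.0152], [0.5628, -0.0287]]
orange max() iterable argument is empty
[[ 0.7089 -0.1647  0.018 ]
 [ 0.5703 -0.2111  0.018 ]
 [ 0.4141  0.2579  0.018 ]
 [ 0.5551  0.3072  0.018 ]]
```

View pics/w1.png

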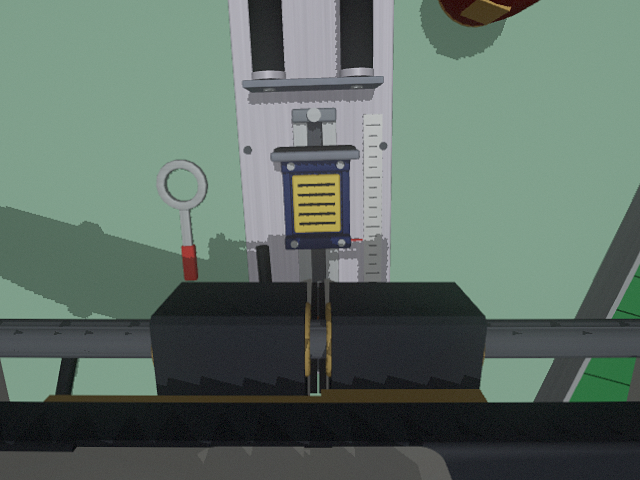

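```bash
python3 -m crank '{"dp":[[0.05,-0.002,0.01],[0.1,-0.002,0.01],[0.15,-0.002,0.01],[0.185,-0.002,0.01],[0.2,-0.002,0.01],[0.205,-0.002,0.01],[0.205,-0.002,0.01]],"turn":[-1.6,-1.6,-1.6,-1.6,-1.6,-1.6,-1.6],"hand":[-1,-1,-1,-1,-1,-1,-1]}'
python3 w.py w2
python3 - <<'E'
from h import *
a=viewer.grab_frame("top")[150:290,240:430];b=viewer.grab_frame("scene")[170:300,220:410]
f=lambda i:cv2.resize(i,(570,int(i.shape[0]*3)),interpolation=cv2.INTER_CUBIC)[:300]
w=cv2.imread("pics/w2.png")[:,:,::-1]
cv2.imwrite("pics/m2.png",np.vstack([f(a)[:, :],f(b)])[:600,:,::-1])
E
```

```text
clock: 2.58
eef_pos: [0.5832, -0.0166, 0.2508]
ee_rot: [0.418, 0.568, -0.42, 0.572]
ft_force: [0.1, -1.0, -0.1]
width: 0.001
tcp [ 0.58321883 -0.01660416  0.2507634 ] F [ 0.11429095 -1.03858246 -0.06712389] 2.575 0.0009426150902052804
[[ 0.003  0.954  0.299]
 [-0.006  0.299 -0.954]
 [-1.     0.001  0.007]]
yellow [318.  229.5] 9583.5 [[0.5749 0.0071 0.052 ]] corners px [[268.0, 177.0], [368.0, 177.0], [368.0, 282.0], [268.0, 282.0]] [[0.5476, 0.0228], [0.5883, 0.0355], [0.604, -0.0096], [0.5605, -0.0232]]
orange max() iterable argument is empty
```

View pics/w2.png

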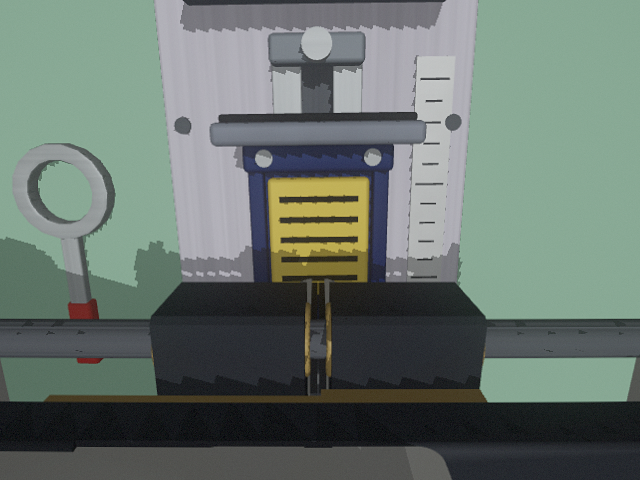

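View pics/m2.png

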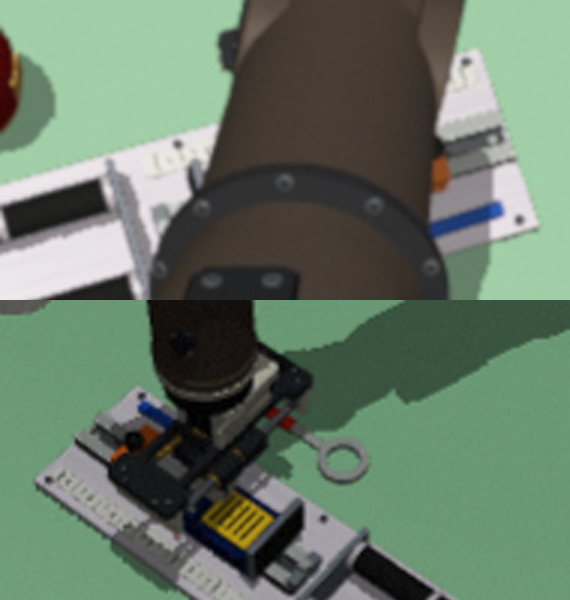

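```bash
cat > st.py <<'E'
from h import *
s=ctrl.sense();R=Ro.from_quat(s["ee_rot"]).as_matrix();tip=s["eef_pos"]+.178*R[:,0]
d=tip[:2]-[.5763,.0035];u=np.array([.306,-.952])
print("t",s["clock"],"tip",tip.round(4),"along",round(d@u,4),"across",round(d@[.952,.306],4),"F",s["ft_force"].round(1),"Fu",round(s["ft_force"][:2]@u,1),"xax",R[:,0].round(4),"zaz",np.degrees(np.arctan2(R[1,2],R[0,2])).round(1),"qv",abs(s["qvel"]).max().round(3))
E
python3 st.py
```

```text
t 2.725 tip [ 0.5839 -0.0176  0.0731] along 0.0224 across 0.0008 F [ 0.1 -0.6  0.4] Fu 0.7 xax [ 0.0039 -0.0057 -1.    ] zaz -72.6 qv 0.004
```

```bash
python3 -m crank '{"dp":[[0.0,-0.001,-0.006],[0.002,-0.001,-0.012],[0.005,-0.001,-0.012],[0.005,-0.001,-0.012]],"turn":[-0.5,-0.5,-0.5,-0.5],"hand":[-1,-1,-1,-1]}' >/dev/null; python3 st.py
```

```text
t 3.225 tip [ 0.5792 -0.0064  0.0677] along 0.0103 across -0.0003 F [ 0.3 -0.5 -0.2] Fu 0.6 xax [ 0.0033 -0.0058 -1.    ] zaz -72.1 qv 0.007
```

```bash
python3 -m crank '{"dp":[[0.005,0,0],[0.01,0,0],[0.013,0,0],[0.014,0,0],[0.014,0,0]],"turn":[0,0,0,0,0],"hand":[-1,-1,-1,-1,-1]}' >/dev/null; python3 st.py;python3 -m crank '{"dp":[[0.001,0,0],[0.002,0,0],[0.003,0,0],[0.004,0,0],[0.004,0,0]],"turn":[0,0,0,0,0],"hand":[-1,-1,-1,-1,-1]}' >/dev/null; python3 st.py
```

```text
t 3.85 tip [ 0.5792 -0.0065  0.0536] along 0.0105 across -0.0003 F [ 0.5 -0.9 -0.3] Fu 1.0 xax [ 0.0033 -0.0059 -1.    ] zaz -72.1 qv 0.003
t 4.475 tip [ 0.5795 -0.0065  0.0505] along 0.0105 across -0.0 F [-2.8  0.1 10.4] Fu -0.9 xax [ 0.004  -0.0055 -1.    ] zaz -72.1 qv 0.002
```

```bash
python3 -m crank '{"dp":[[0.001,0,0],[0.002,0,0],[0.003,0,0],[0.004,0,0],[0.004,0,0]],"turn":[0,0,0,0,0],"hand":[-1,-1,-1,-1,-1]}' >/dev/null; python3 st.py
```

```text
t 5.1 tip [ 0.5796 -0.0066  0.0473] along 0.0106 across 0.0 F [-2.7 -0.  11.7] Fu -0.8 xax [ 0.0044 -0.005  -1.    ] zaz -72.1 qv 0.002
```

```bash
python3 -m crank '{"dp":[[0.002,0,0],[0.003,0,0],[0.003,0,0],[0.003,0,0.001],[0.003,0,0.003],[0.003,0,0.006],[0.003,0,0.01],[0.003,0,0.015],[0.003,0,0.02],[0.003,0,0.025],[0.003,0,0.029],[0.003,0,0.03]],"turn":[0,0,0,0,0,0,0,0,0,0,0,0],"hand":[-1,-1,-1,-1,-1,-1,-1,-1,-1,-1,-1,-1]}' >/dev/null; python3 st.py; python3 w.py w3 | grep -v orange
```

```text
t 6.6 tip [ 0.5894 -0.0363  0.047 ] along 0.0419 across 0.0003 F [-8.7 -0.6 28.8] Fu -2.1 xax [ 0.0064 -0.0048 -1.    ] zaz -72.2 qv 0.011
tcp [ 0.58827677 -0.03544754  0.22500081] F [-8.66242917 -0.60528636 28.82276226] 6.6 0.006043755647918617
[[ 0.006  0.952  0.306]
 [-0.005  0.306 -0.952]
 [-1.     0.005  0.006]]
yellow [320.5 247. ] 6936.0 [[ 0.5813 -0.0118  0.052 ]] corners px [[265.0, 213.0], [376.0, 213.0], [376.0, 281.0], [265.0, 281.0]] [[0.5575, -0.0055], [0.597, 0.0071], [0.6062, -0.0183], [0.5649, -0.0315]]
```

View pics/w3.png

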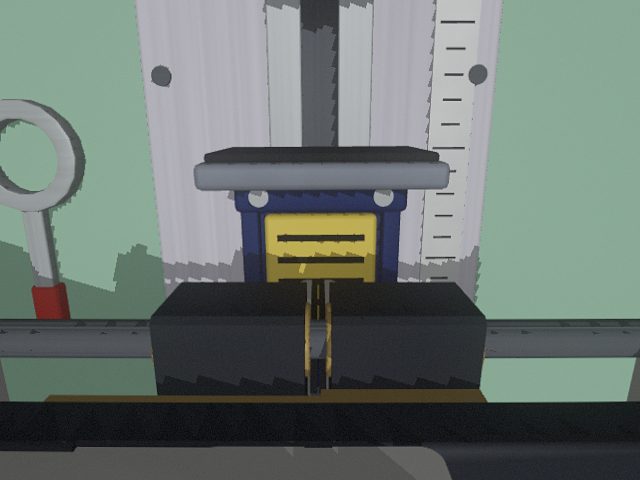

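```bash
python3 -m crank '{"dp":[[0.002,0,0.002],[0.002,0,0.005],[0.002,0,0.009],[0.002,0,0.014],[0.002,0,0.019],[0.002,0,0.024],[0.002,0,0.029],[0.002,0,0.033],[0.002,0,0.036],[0.002,0,0.038],[0.002,0,0.038]],"turn":[0,0,0,0,0,0,0,0,0,0,0],"hand":[-1,-1,-1,-1,-1,-1,-1,-1,-1,-1,-1]}' >/dev/null; python3 st.py; python3 -m crank '{"dp":[[0.002,0,0.001],[0.002,0,0.002],[0.002,0,0.003],[0.002,0,0.004],[0.002,0,0.004]],"turn":[0,0,0,0,0],"hand":[-1,-1,-1,-1,-1]}' >/dev/null; python3 st.py
```

```text
t 8.025 tip [ 0.6015 -0.0734  0.0471] along 0.081 across 0.0005 F [-5.3 -0.2 19.9] Fu -1.4 xax [ 0.008 -0.005 -1.   ] zaz -72.2 qv 0.002
t 8.65 tip [ 0.6031 -0.0781  0.0471] along 0.0859 across 0.0005 F [-6.6 -0.4 20.7] Fu -1.7 xax [ 0.0094 -0.005  -0.9999] zaz -72.3 qv 0.003
```

Travel is about 75 mm and there is no contact yet, so I continue in small steps.

```bash
for i in 1; do python3 -m crank '{"dp":[[0.002,0,0.001],[0.002,0,0.002],[0.002,0,0.003],[0.002,0,0.003]],"turn":[0,0,0,0],"hand":[-1,-1,-1,-1]}' >/dev/null; python3 st.py; done;  python3 -m crank '{"dp":[[0.002,0,0.001],[0.002,0,0.002],[0.002,0,0.003],[0.002,0,0.003]],"turn":[0,0,0,0],"hand":[-1,-1,-1,-1]}' >/dev/null; python3 st.py
python3 - <<'E'
from h import *
b=viewer.grab_frame("scene")[170:290,200:360]
cv2.imwrite("pics/m4.png",cv2.resize(b,(800,600),interpolation=cv2.INTER_CUBIC)[:,:,::-1])
E
```

```text
t 9.15 tip [ 0.604  -0.0809  0.0471] along 0.0888 across 0.0005 F [-7.6  1.7 22. ] Fu -3.9 xax [ 0.01   -0.004  -0.9999] zaz -72.3 qv 0.002
t 9.65 tip [ 0.6042 -0.0813  0.047 ] along 0.0892 across 0.0006 F [-11.9   7.9  27.3] Fu -11.2 xax [ 8.9e-03 -1.0e-04 -1.0e+00] zaz -72.2 qv 0.002
```

View pics/m4.png

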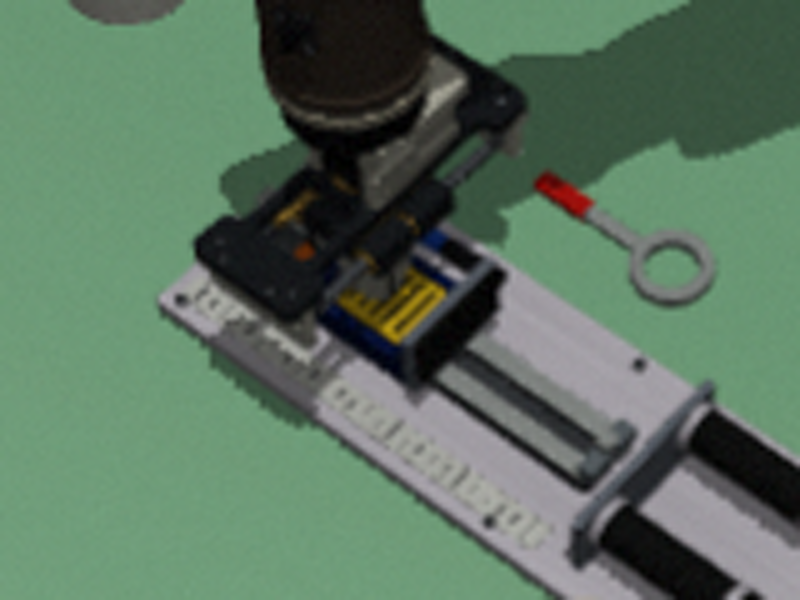

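```bash
python3 -m crank '{"dp":[[0.001,0,0.002],[0,0,0.002],[-0.002,0,0.002],[-0.004,0,0.002],[-0.006,0,0.002],[-0.008,0,0.001],[-0.012,0,0],[-0.02,0,0]],"turn":[0,0,0,0,0,0,0,0],"hand":[-1,-1,-1,-1,-1,-1,-1,-1]}' >/dev/null; python3 st.py; python3 -m crank '{"dp":[[-0.03,0,-0.01],[-0.07,0,-0.05],[-0.11,0,-0.1],[-0.15,0,-0.15],[-0.17,0,-0.18],[-0.17,0,-0.18],[-0.17,0,-0.18]],"turn":[0,0,0,0,0,0,0],"hand":[-1,-1,-1,-1,-1,-1,-1]}' >/dev/null; python3 st.py; python3 w.py w5
python3 - <<'E'
from h import *
b=viewer.grab_frame("scene")[170:290,200:360]; a=viewer.grab_frame("top")[150:270,290:450]
g=lambda i:cv2.resize(i,(400,300),interpolation=cv2.INTER_CUBIC)
w=cv2.imread("pics/w5.png")[:,:,::-1]
cv2.imwrite("pics/m5.png",np.vstack([np.hstack([g(a),g(b)]),np.hstack([g(w),g(viewer.grab_frame('top'))])])[:,:,::-1])
E
```

```text
t 10.7 tip [ 0.6038 -0.0813  0.0671] along 0.0891 across 0.0002 F [-0.2  0.4  0.1] Fu -0.5 xax [ 8.3e-03 -3.0e-04 -1.0e+00] zaz -72.2 qv 0.13
t 11.575 tip [0.5473 0.0892 0.2365] along -0.0905 across -0.0014 F [-0.7 -0.6 -0.2] Fu 0.3 xax [ 8.3e-03 -8.0e-04 -1.0e+00] zaz -72.2 qv 0.02
tcp [0.54581435 0.08933286 0.41451411] F [-0.6756823  -0.56862949 -0.18279733] 11.575 0.0024290820015542025
[[ 0.008  0.952  0.305]
 [-0.001  0.305 -0.952]
 [-1.     0.008  0.003]]
yellow [317.5 355. ] 277.0 [[ 0.5875 -0.0365  0.052 ]] corners px [[305.0, 395.0], [305.0, 315.0], [330.0, 315.0], [330.0, 395.0]] [[0.5892, -0.0804], [0.5646, -0.0017], [0.5859, 0.005], [0.6117, -0.0733]]
orange max() iterable argument is empty
```

View pics/m5.png

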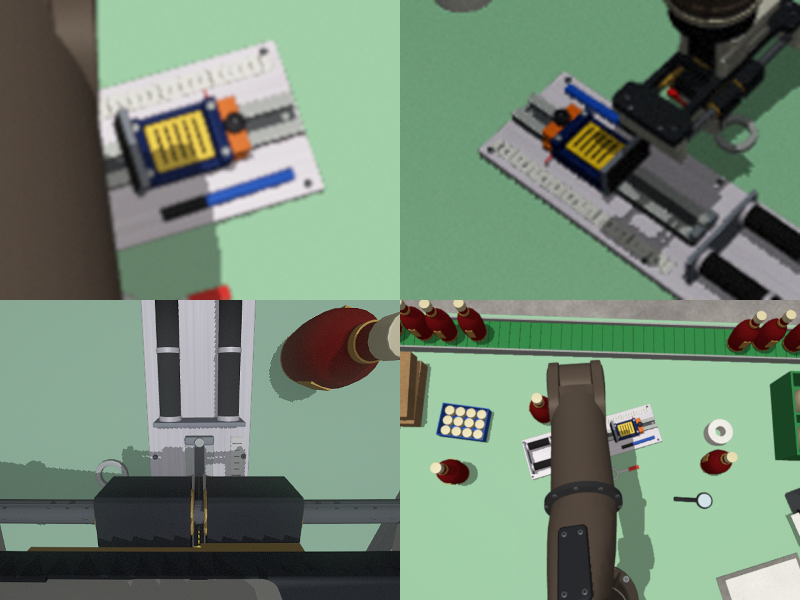

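Run:
```python
from h import *
im=viewer.grab_frame("top")
for c,z in(("yellow",.052),("orange",.057)):
    r,a=blob(mask(im,c),(290,170,430,250));print(c,np.round(r[0],1),a,ray("top",r[0],z)[0].round(4))
print(ctrl.close_job())
```

```text
yellow [361.4 206.1] 426.0 [ 0.6028 -0.072   0.052 ]
orange [383.2 200.8] 96.0 [ 0.6154 -0.1207  0.057 ]
the job is handed in; nothing more can be done
None
```

The slide is set up against the orange collar with the brake back on, and I handed the job in at about 12 s of the 38 s allowed. No verdict was reported.

- **Pressing the pad:** With the fingers closed, I pressed the pad to about 4.7 mm down, judged from the fingertip height, before moving the slide. It took about 12 N to press down and I held it at 20–29 N while pushing.
- **Reaching the collar:** The slide ran about 78 mm until the fingertips stopped and the push force rose to about 11 N, well below the 60 N at which the collar slips.
- **Letting go:** I lifted the fingers straight up so the pad could spring up, then moved the arm clear. The force then read about zero.

**Last checks:**
- **Position:** The top and scene pictures show the slide's end face at the collar with no visible gap. The measured pad-to-collar distance is about 50 mm, against 51 mm nominal.
- **Collar:** It measured within about 1.4 mm of where it started, which is about the measurement error, since the slide and shadow now hide part of it.
- **Other objects:** Those visible in the last pictures look where they were. I did not measure them individually, and the arm was hiding part of the ring gauge.
- **Pad:** That it is fully up was not measured; I infer it from the fingers being clear.

One thing went differently from plan: the first approach ended about 9 mm past where I aimed. I corrected that before touching the slide.

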